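Nest the large filter crucible in its rubber collar

ROBOT

A 7-joint arm with a two-finger parallel gripper is mounted at the origin on the work surface. World frame = base frame: x ahead of the robot, y to its left, z up, the work surface at z = 0. Lengths are in mm, angles in rad, forces in N, time in s.
With the tool pointing down it reaches from about 400 to 875 mm from the base axis. Payload 4.4 kg.
Tool frame: the origin (TCP) lies on the centre line of the jaws, within the pads' length; the fingertips stand 25 mm ahead of it and the grasp point (between the pads) lies 6 mm ahead of it; z points along the fingers, x is the direction in which the jaws open and shut, and the axes are right-handed (so a half turn about z gives the same grasp; the last joint's range is limited). The gripper opens to 85 mm and grips with 20 to 120 N. Pads are 22 mm wide; open, the fingers measure 114 mm over their backs; the gripper's body (76 mm by 85 mm) begins 54 mm behind the grasp point. The pads swing forward as they close: fully open they stand 13 mm farther back than shut.
Start: joints at [-1.227, 0.628, 0.038, 1.517, -0.027, 0.996, -0.02], TCP at [258.956, 596.204, 256.313] pointing down, gripper open.
Joint ranges: [-3.06, 3.06], [-0.37, 2.12], [-1.25, 1.32], [0.18, 2.47], [-1.1, 4.24], [0.23, 1.98], [-2.94, 2.94]. Speed limits (rad/s): [2.57, 2.57, 3.14, 3.14, 3.14, 3.14, 3.14].

INTERFACE

Orientations are given as [roll, pitch, yaw] about the fixed x, y, z axes, in that order (R = Rz(yaw) Ry(pitch) Rx(roll)).
In Python, from cell import ctrl, cams gives the robot as it stands. The module is installed in compiled form; this text tells all that it offers.
- The arm moves only by the tool step_arm, never from a script. Its arguments are lists of equal length, an entry for each row: "linear": the shift along the tool's x, y, z in mm, a list of three; "yaw": the turn about the tool's z in rad; "gripper": the opening, from -1 (shut) to 1 (fully open). A call has 1 to 8 rows; each row is the pose to reach, as a shift and turn from the pose commanded when the call began, along the tool's axes at that moment; what a row does not reach only later rows make up. A row lasts 1/12 s, in which the tool goes at most 41.7 mm and 7.16 degrees, less where a joint would pass 70% of its speed; a pose out of reach is approached as far as the arm can. A call with a gripper value outside its range is refused whole. The fingers move at their own pace and stop on an object; the grip force is fixed at half the most. Time passes only in rows, so rows that repeat a pose let the fingers close. It gives the time, the measured TCP pose, the force and the opening at its end, in the units of the state.
- ctrl.read_state(): the state, without advancing time (a new reading comes with each control period).
- cams.get_image(name): name is "side" or "top"; returns a dict with "frame" (400x640x3 uint8, red, green, blue), "depth" (400x640 float32, mm along the optical axis (not along the pixel's ray), 0 where there is no reading), "intrinsics" (3x3 intrinsics, pixels), "cam_to_world" (4x4, takes a point from camera to world coordinates). Camera axes: x right, y down, z forward; pixel columns grow to the right and rows downward; lengths in mm; the calibration is good to about 2 mm. A picture is of the moment at which its call begins.
- ctrl.finish_job(): hands the job in, once; it reports no verdict.
Trained networks look in the newest picture that a camera, given by its name, has taken for a name from the list of things; names that differ only in an ending like _2 or _b are one class to them, and where a whole thing is asked for, a point or a joint stands for the part that bears it (a point fixed in the world has none). Each returns a list of dicts, best first, with "conf" (0 to 1); they miss things now and then, are a little off and sometimes report something else, mostly with a low value. They report only what shows in the picture. A call takes as long as a camera call. They do not tell look-alikes from the thing itself.
- cams.regions_of(camera, name): "pixels" (400x640 bool, what is visible of it) and "pixel" ([column, row] in pixels, amid what is visible of it).
The state is a dict: "clock": time; "qpos": joint angles; "qd": joint speeds; "tau": joint torques, N m; "eef_pos": TCP position; "tool_rot": TCP orientation; "force": force on the tool from outside, world axes, zero at the start; "torque": the same for the moment, N m; "width": finger opening in mm.
Only numpy, scipy, OpenCV 4.12 (cv2) and the standard library are available. Lean on these libraries where they do the work, as an engineer would, in place of code of your own. Each camera call takes 0.05 s, during which the arm holds its last target.

TASK

Lower the larger white filter crucible, foot down, into the wider of the two black rubber collars without dropping it, and push it down lightly until about half of the rubber that showed above the steel holder has gone down into it. Do not ram the collar all the way home, where it wedges; let go of the crucible and leave it upright, and leave the smaller crucible where it is.

Things in the scene. Friction and masses are not known exactly. Their poses are not given: they have to be found in the camera images.
- crucible_mid (a point): Centre, half-way up (39 mm over the foot), of the larger white porcelain filter crucible; z to its open top. 78 mm tall, about 120 g, loose, upright on the bench. Upper 30 mm: straight band 50 mm across, open, wall 3.5 mm, 28 mm deep; below, an even taper over 48 mm to a foot 32 mm across. Grasp it across the band from above.
- collar_top (a point): Centre of the mouth of the wider black rubber collar (moves with it), 100 mm above the bench at the start; z up. Collar 56 mm across, bore 42 mm at the mouth, tapered like the crucible. 32 mm of it shows above a fixed steel cup (66 mm across, edge at 68 mm, foot disc 84 mm). The crucible's foot goes about 27 mm below the mouth before it seats; then it takes the collar down with it.
- collar (a joint): How far the wider collar has been pushed down into its steel cup, m: 0 at the start, 0.032 at the stop, flush with the cup's edge, where it is wedged. It moves against steady friction of about 7 N and stays where it is left (no spring).
- small_crucible_mid (a point): Centre, half-way up (25 mm over the foot), of the smaller crucible, a bystander of the same shape: 50 mm tall, band 33 mm across, foot 22 mm. It belongs to the narrower collar (bore 25 mm, 39 mm across, top 80 mm above the bench) in a second, smaller holder, which is not used.
Mind the look-alikes: they are no part of the job. What is shaped like the part that bears collar_top but blue, green or turquoise is not meant.

How it is judged:
By the outcome, as a careful person would: the job done as asked, in the order asked, and still so for the second after the job is handed in, with the robot touching nothing.
It also fails if it takes over 38 s, if anything falls off the work surface, if the arm or the gripper's body presses on something with over 40 N, if the wrist force passes 120 N, or if a joint passes its speed limit or range.

## Working session

There is one attempt and no reset: what is moved stays moved. The work goes in short steps, Python scripts to look and compute and a tool call to move; the robot and the scene stay as the last step left them, time stands still between calls to the robot, and variables do not carry over. Pictures are saved under pics/ and viewed, and the job is handed in when it is done.

Besides the shell and the picture viewer there is one more tool, called after ">>>" as name([rows], argument=value, ...), one row to a line, values as JSON. step_arm: Moves the arm, as the interface text tells. Its arguments: {"type":"object","properties":{"linear":{"type":"array"},"yaw":{"type":"array"},"gripper":{"type":"array"}},"required":["linear","yaw","gripper"]}

```bash
mkdir -p pics
cat > h.py <<'E'
import numpy as np, cv2
from cell import ctrl, cams
def cloud(im):
    d=im["depth"];K=im["intrinsics"];v,u=np.indices(d.shape)
    P=np.stack([(u-K[0,2])/K[0,0]*d,(v-K[1,2])/K[1,1]*d,d,np.ones_like(d)],-1)@np.array(im["cam_to_world"]).T
    P=P[...,:3].copy();P[d<=0]=np.nan
    return P
E
python3 - <<'E'
from h import *
s=ctrl.read_state();print({k:np.round(s[k],3) for k in ("clock","eef_pos","tool_rot","force","width")})
for c in("side","top"):
    im=cams.get_image(c);P=cloud(im);np.savez(c+".npz",P=P,f=im["frame"])
    cv2.imwrite(f"pics/{c}0.png",im["frame"][...,::-1]); print(c,np.round(im["cam_to_world"],2).tolist(),np.round(im["intrinsics"]).tolist())
    for n in("crucible_mid","collar_top","small_crucible_mid"):
        for r in cams.regions_of(c,n)[:4]:
            p=P[r["pixels"]];p=p[~np.isnan(p[:,0])]
            print(n,round(r["conf"],2),r["pixel"],r["pixels"].sum(),np.round(np.percentile(p,[3,50,97],axis=0)).tolist() if len(p) else None)
E
```

```text
{'clock': np.float64(0.0), 'eef_pos': array([258.719, 595.651, 255.384]), 'tool_rot': array([3.142e+00, 2.000e-03, 1.161e+00]), 'force': array([-0.239,  0.306, -0.458]), 'width': np.float64(85.602)}
side [[0.99, -0.09, 0.12, 410.6], [-0.15, -0.57, 0.81, -751.53], [-0.01, -0.82, -0.58, 652.19], [0.0, 0.0, 0.0, 1.0]] [[450.0, 0.0, 312.0], [0.0, 450.0, 203.0], [0.0, 0.0, 1.0]]
crucible_mid 0.71 [302.3, 168.4] 552 [[510.0, 245.0, -1.0], [531.0, 255.0, 54.0], [554.0, 326.0, 77.0]]
collar_top 0.92 [325.0, 204.5] 587 [[525.0, 3.0, 69.0], [549.0, 16.0, 89.0], [572.0, 54.0, 101.0]]
collar_top 0.9 [407.8, 251.2] 886 [[657.0, -165.0, 66.0], [683.0, -147.0, 89.0], [709.0, -115.0, 101.0]]
collar_top 0.89 [222.9, 274.7] 970 [[311.0, -175.0, 67.0], [334.0, -159.0, 89.0], [360.0, -125.0, 101.0]]
collar_top 0.71 [337.4, 246.2] 814 [[529.0, -124.0, 67.0], [555.0, -109.0, 89.0], [580.0, -74.0, 101.0]]
small_crucible_mid 0.83 [295.6, 199.6] 236 [[485.0, 110.0, 7.0], [499.0, 117.0, 38.0], [514.0, 142.0, 50.0]]
top [[0.02, -0.98, 0.18, 345.62], [-1.0, -0.02, -0.01, 52.03], [0.01, -0.18, -0.98, 937.77], [0.0, 0.0, 0.0, 1.0]] [[392.0, 0.0, 320.0], [0.0, 392.0, 200.0], [0.0, 0.0, 1.0]]
crucible_mid 0.8 [221.7, 184.5] 446 [[509.0, 248.0, 46.0], [534.0, 274.0, 54.0], [554.0, 293.0, 79.0]]
collar_top 0.92 [382.8, 173.9] 495 [[528.0, -118.0, 58.0], [558.0, -96.0, 94.0], [578.0, -68.0, 102.0]]
collar_top 0.92 [412.0, 277.0] 543 [[309.0, -169.0, 57.0], [334.0, -148.0, 95.0], [358.0, -118.0, 102.0]]
collar_top 0.86 [323.7, 175.4] 492 [[524.0, 9.0, 56.0], [554.0, 33.0, 95.0], [575.0, 58.0, 102.0]]
collar_top 0.77 [398.6, 118.8] 592 [[657.0, -160.0, 29.0], [687.0, -137.0, 90.0], [710.0, -109.0, 102.0]]
small_crucible_mid 0.46 [284.7, 202.1] 165 [[483.0, 114.0, 29.0], [500.0, 130.0, 35.0], [512.0, 142.0, 52.0]]
```

```bash
ls pics
```

```text
side0.png
top0.png
```

View pics/side0.png

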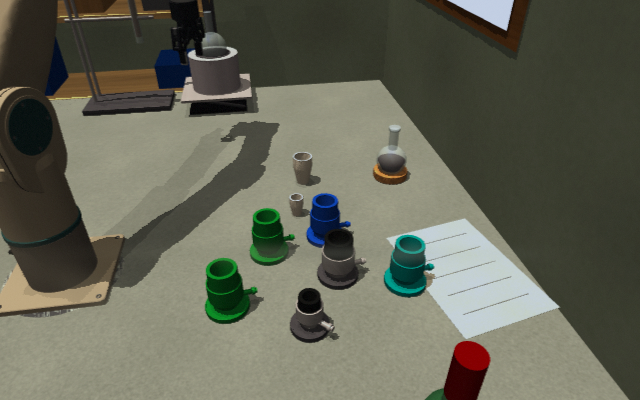

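View pics/top0.png

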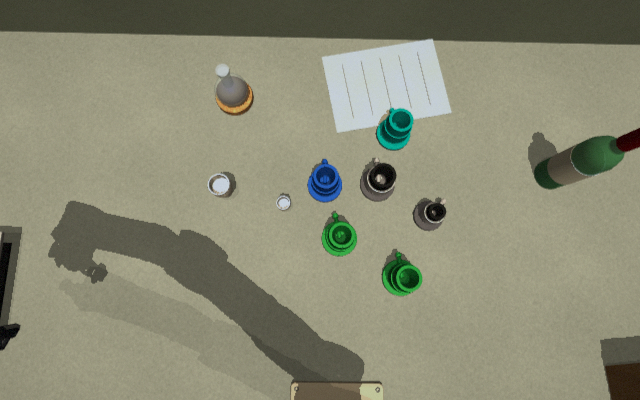

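The larger crucible is at side (302,168) and top (221,185). The wide black collar is at side (338,245) and top (381,178). The blue, green and turquoise ones are look-alikes. Next I fit circles to the rims.

```bash
cat >> h.py <<'E'
from scipy.optimize import least_squares
def rim(P,c,zr,ro,ri,F=None):
    m=(np.hypot(P[...,0]-c[0],P[...,1]-c[1])<45)&(P[...,2]>zr[0])&(P[...,2]<zr[1])
    p=P[m]
    # annulus fit: distance outside [ri,ro]
    def f(q):
        r=np.hypot(p[:,0]-q[0],p[:,1]-q[1]); return np.maximum(r-ro,0)+np.maximum(ri-r,0)
    s=least_squares(f,c,loss="soft_l1")
    r=np.hypot(p[:,0]-s.x[0],p[:,1]-s.x[1])
    return s.x,len(p),np.percentile(r,[2,50,98]),np.median(p[:,2]),np.sqrt(np.mean(s.fun**2))
E
python3 - <<'E'
from h import *
for c in("side","top"):
    P=np.load(c+".npz")["P"]
    print(c,"cruc",rim(P,[533,270],(73,82),25,21.5))
    print(c,"coll",rim(P,[555,-95],(96,104),28,21))
    print(c,"small",rim(P,[499,128],(46,54),16.5,13))
    # bore edges, image-plane ellipse check
    f=np.load(c+".npz")["f"]
    for n,(u,v) in {"cr":{"side":(302,168),"top":(221,185)}[c],"co":{"side":(338,245),"top":(380,180)}[c]}.items():
        cv2.imwrite(f"pics/{c}_{n}.png",cv2.resize(f[v-32:v+32,u-32:u+32,::-1],(400,400),interpolation=cv2.INTER_NEAREST))
a=[cv2.imread(f"pics/{c}_{n}.png") for c in("side","top") for n in("cr","co")]
cv2.imwrite("pics/crops.png",cv2.resize(np.vstack([np.hstack(a[:2]),np.hstack(a[2:])]),(600,600)))
E
```

```text
side cruc (array([532.75438866, 268.88697143]), 91, array([20.10185922, 23.37556569, 26.0007682 ]), np.float64(75.77973349198783), np.float64(0.5326709967096078))
side coll (array([555.57576112, -97.5078526 ]), 248, array([19.96284865, 24.71768118, 28.4600269 ]), np.float64(99.50463711542386), np.float64(0.33096218074359823))
side small (array([498.76541871, 125.53326188]), 53, array([11.76403357, 14.87056527, 17.81635431]), np.float64(48.782665512852304), np.float64(0.5777796559897506))
top cruc (array([532.33107295, 271.61746522]), 120, array([21.09784117, 23.02581832, 24.9281784 ]), np.float64(77.43029224045813), np.float64(0.1130614784549038))
top coll (array([555.12653887, -94.10906366]), 238, array([20.14871228, 24.32375049, 27.87998754]), np.float64(99.58320102679903), np.float64(0.2025786343639222))
top small (array([497.99058785, 128.16971317]), 58, array([13.01148841, 14.72014101, 16.39918975]), np.float64(49.95234570150859), np.float64(0.0))
```

View pics/crops.png

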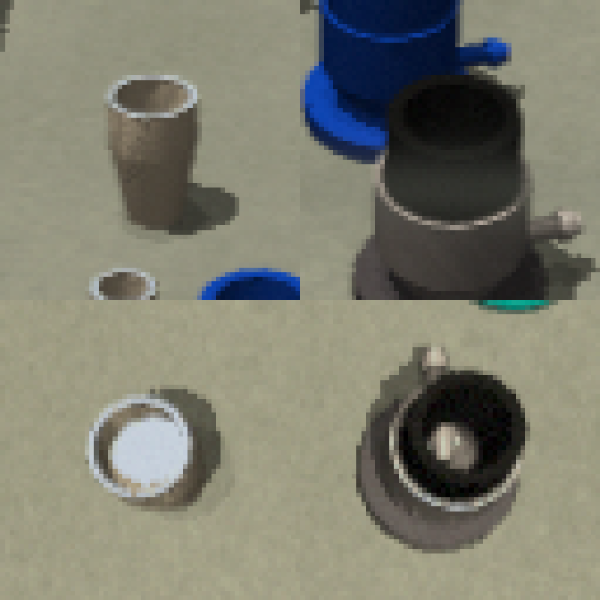

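>>> step_arm([
  [-10, 20, 0],
  [-26, 52, 0],
  [-42, 84, 0],
  [-58, 116, 0],
  [-74, 148, 0],
  [-90, 180, 0],
  [-106, 212, 0],
  [-122, 244, 0],
], yaw=[0, 0, 0, 0, 0, 0, 0, 0], gripper=[1, 1, 1, 1, 1, 1, 1, 1])

```text
clock: 1.07
eef_pos: [435.0, 385.7, 256.5]
tool_rot: [3.141, -0.0, 1.161]
force: [0.6, 0.3, 0.1]
width: 85.4
```

>>> step_arm([
  [-16, 32, 20],
  [-32, 64, 40],
  [-46, 92, 55],
  [-58, 117, 68],
  [-65, 131, 76],
  [-68, 137, 80],
  [-68, 137, 80],
  [-68, 137, 80],
], yaw=[0, 0, 0, 0, 0, 0, 0, 0], gripper=[1, 1, 1, 1, 1, 1, 1, 1])

```text
clock: 1.73
eef_pos: [532.2, 271.2, 176.5]
tool_rot: [-3.141, -0.001, 1.162]
force: [0.2, 1.1, 0.9]
width: 85.6
```

```bash
cat >> h.py <<'E'
from scipy.spatial.transform import Rotation as Rn
def shift(target):
    s=ctrl.read_state();R=Rn.from_euler("xyz",s["tool_rot"]).as_matrix()
    print("t",round(float(s["clock"]),2),"pos",np.round(s["eef_pos"],1),"rot",np.round(s["tool_rot"],3),"F",np.round(s["force"],1),"w",round(float(s["width"]),1))
    print("shift",np.round(R.T@(np.array(target)-s["eef_pos"]),1))
E
python3 - <<'E'
from h import *
shift([532.5,270.2,70])
E
```

```text
t 1.73 pos [532.2 271.2 176.5] rot [-3.141e+00 -1.000e-03  1.162e+00] F [0.2 1.1 0.9] w 85.6
shift [ -0.9   0.8 106.5]
```

>>> step_arm([
  [-1, 1, 20],
  [-1, 1, 45],
  [-1, 1, 65],
  [-1, 1, 82],
  [-1, 1, 94],
  [-1, 1, 102],
  [-1, 1, 106],
  [-1, 1, 106],
], yaw=[0, 0, 0, 0, 0, 0, 0, 0], gripper=[1, 1, 1, 1, 1, 1, 1, 1])

```text
clock: 2.4
eef_pos: [532.8, 269.6, 70.2]
tool_rot: [-3.141, -0.0, 1.162]
force: [0.4, -0.1, 0.1]
width: 85.0
```

Run:
```python
from h import *
shift([532.5,270.2,70])
a=[cams.get_image(c)["frame"] for c in("side","top")]
b=[cv2.resize(f[v-60:v+60,u-60:u+60,::-1],(400,400)) for f,(u,v) in zip(a,[(302,158),(221,185)])]
cv2.imwrite("pics/pre.png",np.hstack(b))
```

```text
t 2.4 pos [532.8 269.6  70.2] rot [-3.141 -0.     1.162] F [ 0.4 -0.1  0.1] w 85.0
shift [ 0.4 -0.5  0.2]
```

View pics/pre.png

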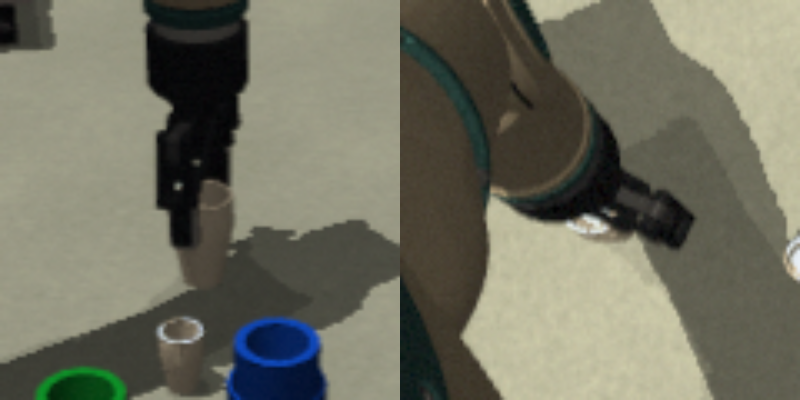

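The crucible (302,168 in the side image) stands between the open jaws, so I close.

>>> step_arm([
  [0, 0, 0],
  [0, 0, 0],
  [0, 0, 0],
  [0, 0, 0],
  [0, 0, 0],
  [0, 0, 0],
  [0, 0, 0],
  [0, 0, 0],
], yaw=[0, 0, 0, 0, 0, 0, 0, 0], gripper=[0.3, 0.25, 0.2, 0.1, 0, -0.2, -0.4, -0.4])

```text
clock: 3.17
eef_pos: [533.8, 269.1, 71.2]
tool_rot: [3.141, -0.001, 1.161]
force: [-0.2, 0.7, 6.7]
width: 48.2
```

>>> step_arm([
  [0, 0, 0],
  [0, 0, 0],
  [0, 0, 0],
  [0, 0, 0],
], yaw=[0, 0, 0, 0], gripper=[-1, -1, -1, -1])

```text
clock: 3.5
eef_pos: [533.8, 269.1, 71.2]
tool_rot: [3.141, -0.001, 1.161]
force: [-0.0, 0.3, 5.9]
width: 47.7
```

>>> step_arm([
  [0, 0, -5],
  [0, 0, -15],
  [0, 0, -30],
  [0, 0, -48],
  [0, 0, -66],
  [0, 0, -82],
  [0, 0, -90],
  [0, 0, -90],
], yaw=[0, 0, 0, 0, 0, 0, 0, 0], gripper=[-1, -1, -1, -1, -1, -1, -1, -1])

```text
clock: 4.17
eef_pos: [534.3, 269.3, 162.5]
tool_rot: [3.139, -0.003, 1.161]
force: [-0.5, 0.7, -1.9]
width: 47.9
```

Run:
```python
from h import *
shift([532.5,270.2,70])
a=[cams.get_image(c)["frame"] for c in("side","top")]
b=[cv2.resize(f[v-60:v+60,u-60:u+60,::-1],(400,400)) for f,(u,v) in zip(a,[(302,120),(221,185)])]
cv2.imwrite("pics/lift.png",np.hstack(b))
```

```text
t 4.17 pos [534.3 269.3 162.5] rot [ 3.139e+00 -3.000e-03  1.161e+00] F [-0.5  0.7 -1.9] w 47.9
shift [-0.1 -2.2 92.5]
```

View pics/lift.png

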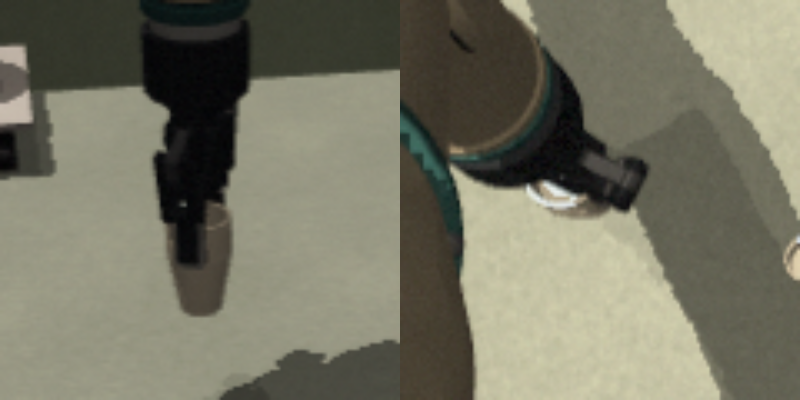

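>>> step_arm([
  [-6, 3, -18],
  [-20, 10, -38],
  [-40, 20, -55],
  [-65, 33, -65],
  [-91, 46, -70],
  [-117, 60, -70],
  [-143, 73, -70],
  [-169, 86, -70],
], yaw=[0, 0, 0, 0, 0, 0, 0, 0], gripper=[-1, -1, -1, -1, -1, -1, -1, -1])

```text
clock: 4.93
eef_pos: [543.9, 78.0, 229.1]
tool_rot: [-3.14, 0.001, 1.161]
force: [0.0, -0.2, -1.3]
width: 47.7
```

>>> step_arm([
  [-26, 13, 0],
  [-52, 26, 0],
  [-78, 40, 0],
  [-104, 53, 0],
  [-126, 64, 0],
  [-144, 73, 0],
  [-154, 78, 0],
  [-157, 80, 0],
], yaw=[0, 0, 0, 0, 0, 0, 0, 0], gripper=[-1, -1, -1, -1, -1, -1, -1, -1])

```text
clock: 5.6
eef_pos: [554.7, -98.8, 229.2]
tool_rot: [-3.14, 0.002, 1.157]
force: [0.4, -0.4, -1.0]
width: 47.8
```

>>> step_arm([
  [0, 0, 10],
  [0, 0, 25],
  [0, 0, 40],
  [0, 0, 48],
  [0, 0, 50],
  [0, 0, 50],
], yaw=[0, 0, 0, 0, 0, 0], gripper=[-1, -1, -1, -1, -1, -1])

```text
clock: 6.1
eef_pos: [555.2, -94.9, 179.3]
tool_rot: [-3.14, -0.0, 1.163]
force: [0.2, 0.4, -1.4]
width: 47.9
```

Run:
```python
from h import *
shift([556.5,-96.5,187])
b=[]
for c,(u,v) in {"side":(338,215),"top":(380,180)}.items():
    im=cams.get_image(c);f=im["frame"];P=cloud(im);np.savez(c+"1.npz",P=P,f=f)
    b.append(cv2.resize(f[v-60:v+60,u-60:u+60,::-1],(400,400)))
    for n in("crucible_mid","collar_top"):
        for r in cams.regions_of(c,n)[:4]:
            p=P[r["pixels"]];p=p[~np.isnan(p[:,0])]
            print(c,n,round(r["conf"],2),r["pixel"],r["pixels"].sum(),np.round(np.percentile(p,[3,50,97],axis=0)).tolist() if len(p) else None)
cv2.imwrite("pics/above.png",np.hstack(b))
```

```text
t 6.1 pos [555.2 -94.9 179.3] rot [-3.14  -0.     1.163] F [ 0.2  0.4 -1.4] w 47.9
shift [-1.   1.8 -7.7]
side crucible_mid 0.98 [339.8, 222.2] 585 [[530.0, -121.0, 111.0], [558.0, -113.0, 151.0], [575.0, -80.0, 186.0]]
side collar_top 0.89 [220.9, 276.5] 1003 [[308.0, -175.0, 64.0], [333.0, -157.0, 89.0], [360.0, -123.0, 101.0]]
side collar_top 0.83 [410.1, 252.2] 900 [[657.0, -165.0, 66.0], [683.0, -147.0, 89.0], [709.0, -116.0, 101.0]]
side collar_top 0.82 [337.2, 247.8] 651 [[529.0, -124.0, 66.0], [554.0, -115.0, 86.0], [581.0, -80.0, 100.0]]
side collar_top 0.71 [269.4, 222.7] 714 [[397.0, -33.0, 67.0], [422.0, -19.0, 89.0], [447.0, 17.0, 101.0]]
top crucible_mid 0.89 [386.1, 170.0] 327 [[529.0, -113.0, 132.0], [544.0, -90.0, 161.0], [563.0, -72.0, 189.0]]
top collar_top 0.82 [345.6, 236.1] 458 [[396.0, -28.0, 59.0], [423.0, -5.0, 97.0], [445.0, 22.0, 102.0]]
top collar_top 0.81 [325.6, 174.4] 484 [[524.0, 9.0, 55.0], [553.0, 33.0, 94.0], [573.0, 58.0, 102.0]]
top collar_top 0.69 [393.4, 115.9] 86 [[674.0, -127.0, 68.0], [690.0, -113.0, 96.0], [703.0, -108.0, 103.0]]
top collar_top 0.63 [410.5, 280.6] 560 [[309.0, -169.0, 54.0], [334.0, -148.0, 94.0], [358.0, -118.0, 102.0]]
```

View pics/above.png

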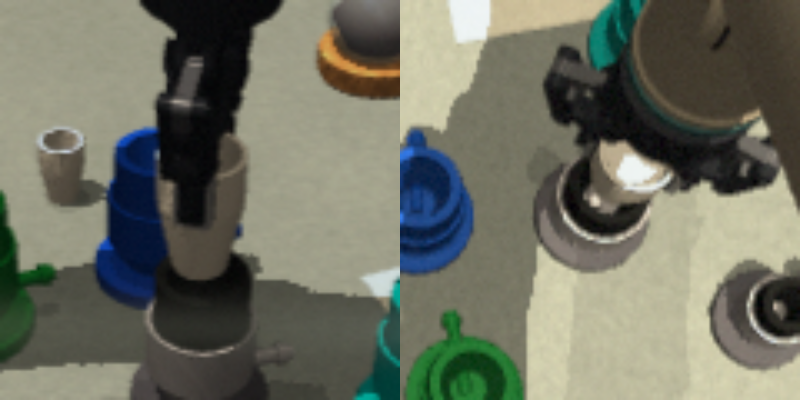

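Held upright above the collar (crucible at side (340,222), top (386,170)). Next I fit the crucible's solid to the points to get its offset and tilt, comparing each camera against its own collar measurement.

```bash
cat >> h.py <<'E'
def fitc(p,zf0,x0,fixz=None):
    # outer surface + rim of crucible; q=cx,cy(at mid), tilt, zfoot
    def f(q):
        h=p[:,2]-q[4]; r=np.hypot(p[:,0]-q[0]-q[2]*(h-39),p[:,1]-q[1]-q[3]*(h-39))
        ro=np.where(h>48,25,16+h*9/48); 
        d=(r-ro)*0.98; inner=(h>50)&(d<-3.5); d=np.where(inner,np.minimum(np.abs(d+3.5),np.abs(h-50)),d)
        d=np.where((h>70),np.minimum(np.abs(d),np.abs(h-78)),d)
        return np.r_[d,20*q[2],20*q[3]]
    s=least_squares(f,[x0[0],x0[1],0,0,zf0],loss="soft_l1",f_scale=1,x_scale=[1,1,.02,.02,1])
    return s.x,np.median(np.abs(s.fun))
E
python3 - <<'E'
from h import *
for c,z0 in (("side",0),("top",0)):
  P=np.load(c+".npz")["P"]
  m=(np.hypot(P[...,0]-532.5,P[...,1]-270)<40)&(P[...,2]>4)
  q,e=fitc(P[m],0,[532,270]);print(c,"before",np.round(q,3),round(e,2),m.sum())
  D=np.load(c+"1.npz");P=D["P"];f=D["f"].astype(int)
  m=(np.hypot(P[...,0]-555.5,P[...,1]+95.5)<40)&(P[...,2]>104)&(P[...,2]<195)&(f.min(-1)>60)
  q,e=fitc(P[m],108,[555,-95]);print(c,"held",np.round(q,3),round(e,2),m.sum())
  P=np.load(c+"1.npz")["P"]
E
```

```text
side before [ 5.32774e+02  2.70558e+02  1.00000e-03 -3.90000e-02 -1.48300e+00] 0.99 505
side held [ 5.53364e+02 -9.54390e+01 -1.50000e-02 -1.20000e-02  1.07522e+02] 0.47 414
top before [ 5.31999e+02  2.69999e+02 -0.00000e+00 -0.00000e+00  3.00000e-03] 1.97 474
top held [554.986 -95.015  -0.     -0.    108.093] 1.04 342
```

>>> step_arm([
  [0, 2, 0],
  [0, 2, 4],
  [0, 2, 8],
  [0, 2, 13],
  [0, 2, 18],
  [0, 2, 22],
  [0, 2, 26],
  [0, 2, 26],
], yaw=[0, 0, 0, 0, 0, 0, 0, 0], gripper=[-1, -1, -1, -1, -1, -1, -1, -1])

```text
clock: 7.07
eef_pos: [556.8, -97.0, 153.2]
tool_rot: [-3.14, 0.001, 1.161]
force: [0.0, 0.2, -0.7]
width: 47.8
```

```bash
cat > look.py <<'E'
import sys
from h import *
shift([0,0,0]);b=[]
for c,(u,v) in {"side":(338,225),"top":(380,180)}.items():
    im=cams.get_image(c);f=im["frame"];P=cloud(im);np.savez(c+"2.npz",P=P,f=f)
    b.append(cv2.resize(f[v-60:v+60,u-60:u+60,::-1],(400,400),interpolation=cv2.INTER_CUBIC))
cv2.imwrite("pics/%s.png"%sys.argv[1],np.hstack(b))
E
python3 look.py in1
```

```text
t 7.07 pos [556.8 -97.  153.2] rot [-3.140e+00  1.000e-03  1.161e+00] F [ 0.   0.2 -0.7] w 47.8
shift [-132.8 -549.   154.3]
```

View pics/in1.png

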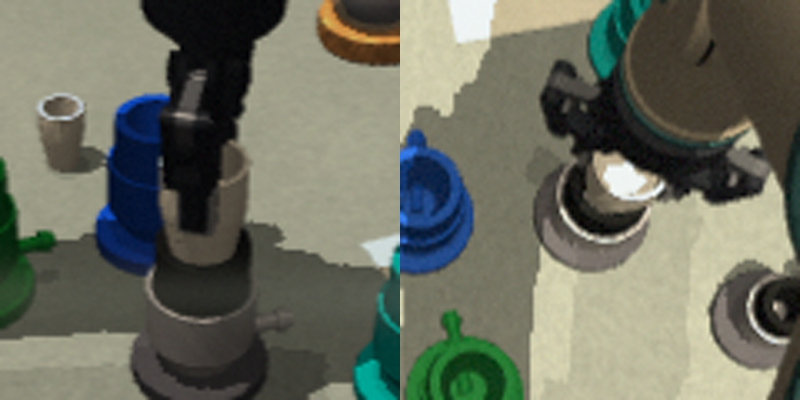

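Foot is inside the mouth with no contact force. I continue slowly.

>>> step_arm([
  [0, 0, 1.5],
  [0, 0, 3],
  [0, 0, 4.5],
  [0, 0, 6],
  [0, 0, 7],
  [0, 0, 7],
], yaw=[0, 0, 0, 0, 0, 0], gripper=[-1, -1, -1, -1, -1, -1])

```text
clock: 7.67
eef_pos: [557.4, -96.3, 147.1]
tool_rot: [-3.141, -0.001, 1.161]
force: [-0.7, 2.1, -1.1]
width: 48.1
```

>>> step_arm([
  [0, 0, 1],
  [0, 0, 2],
  [0, 0, 3],
  [0, 0, 3],
], yaw=[0, 0, 0, 0], gripper=[-1, -1, -1, -1])

```text
clock: 8.0
eef_pos: [557.5, -95.9, 144.4]
tool_rot: [-3.141, -0.001, 1.162]
force: [-1.1, 5.2, 1.5]
width: 47.8
```

>>> step_arm([
  [0.5, -0.3, 0],
  [1, -0.5, 0],
  [1, -0.5, 0],
], yaw=[0, 0, 0], gripper=[-1, -1, -1])

```text
clock: 8.25
eef_pos: [557.4, -95.8, 144.3]
tool_rot: [-3.142, -0.0, 1.161]
force: [-1.3, 3.0, 2.7]
width: 47.7
```

>>> step_arm([
  [0, 0, 0.5],
  [0, 0, 1],
  [0, 0, 1.5],
  [0, 0, 2],
  [0, 0, 2],
], yaw=[0, 0, 0, 0, 0], gripper=[-1, -1, -1, -1, -1])

```text
clock: 8.67
eef_pos: [557.4, -95.7, 142.5]
tool_rot: [3.142, -0.0, 1.161]
force: [-1.3, 5.2, 5.5]
width: 48.1
```

>>> step_arm([
  [0.4, -0.4, 0],
  [0.8, -0.9, 0],
  [0.8, -0.9, 0],
], yaw=[0, 0, 0], gripper=[-1, -1, -1])

```text
clock: 8.92
eef_pos: [557.3, -95.6, 142.5]
tool_rot: [3.14, 0.0, 1.161]
force: [-1.3, 1.2, 4.2]
width: 47.5
```

>>> step_arm([
  [0, 0, 0.5],
  [0, 0, 1],
  [0, 0, 1.5],
  [0, 0, 2],
  [0, 0, 2],
], yaw=[0, 0, 0, 0, 0], gripper=[-1, -1, -1, -1, -1])

```text
clock: 9.33
eef_pos: [557.2, -95.6, 140.5]
tool_rot: [3.14, 0.0, 1.161]
force: [0.1, 1.9, 5.1]
width: 47.9
```

```bash
python3 look.py in2
cat > meas.py <<'E'
from h import *
for c in ("side","top"):
  D=np.load(c+"2.npz");P=D["P"];f=D["f"].astype(int)
  D0=np.load(c+".npz")
  for tag,Q,ff in (("start",D0["P"],D0["f"].astype(int)),("now",P,f)):
    r=np.hypot(Q[...,0]-555.3,Q[...,1]+95.8)
    m=(r<30)&(r>20)&(ff.max(-1)<75)&(Q[...,2]>55)&(Q[...,2]<106)
    z=Q[m][:,2]; print(c,tag,"dark pts",m.sum(),"z hi pct",np.round(np.percentile(z,[1,50,90,95,99]),1))
  m=(np.hypot(P[...,0]-555.5,P[...,1]+95.5)<35)&(P[...,2]>104)&(P[...,2]<165)&(f.min(-1)>60)
  q,e=fitc(P[m],60,[555,-95]);print(c,"cruc",np.round(q,3),round(e,2),m.sum(),"zmax",np.percentile(P[m][:,2],99))
E
python3 meas.py
```

```text
t 9.33 pos [557.2 -95.6 140.5] rot [3.14  0.    1.161] F [0.1 1.9 5.1] w 47.9
shift [-134.6 -549.3  139.9]
side start dark pts 585 z hi pct [ 64.3  91.3 100.2 100.6 101.4]
side now dark pts 472 z hi pct [ 62.4  85.9  96.8  97.6 100.7]
side cruc [ 5.56805e+02 -9.52800e+01 -6.70000e-02 -4.30000e-02  6.22500e+01] 0.58 230 zmax 154.8648861131303
top start dark pts 321 z hi pct [ 66.5  98.7 101.4 102.1 102.8]
top now dark pts 177 z hi pct [65.3 94.3 97.3 97.6 98.8]
top cruc [ 5.55503e+02 -9.51820e+01  6.00000e-03 -1.10000e-02  6.73790e+01] 0.91 272 zmax 150.39158970715246
```

View pics/in2.png

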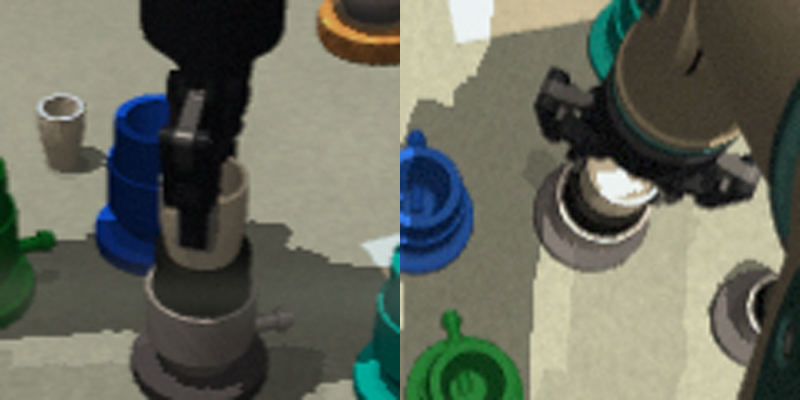

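The collar's mouth is down about 3–4 mm, and the push force is steady at about 6 N. I push on.

>>> step_arm([
  [0, 0, 1],
  [0, 0, 2.5],
  [0, 0, 4],
  [0, 0, 5.5],
  [0, 0, 7],
  [0, 0, 8],
  [0, 0, 9],
  [0, 0, 9],
], yaw=[0, 0, 0, 0, 0, 0, 0, 0], gripper=[-1, -1, -1, -1, -1, -1, -1, -1])

```text
clock: 10.1
eef_pos: [557.2, -95.5, 131.3]
tool_rot: [3.141, 0.0, 1.161]
force: [1.3, 0.3, 3.4]
width: 47.5
```

```bash
python3 look.py in3;python3 meas.py
```

```text
t 10.1 pos [557.2 -95.5 131.3] rot [3.141 0.    1.161] F [1.3 0.3 3.4] w 47.5
shift [-134.6 -549.2  130.8]
side start dark pts 585 z hi pct [ 64.3  91.3 100.2 100.6 101.4]
side now dark pts 376 z hi pct [ 61.8  82.2  88.   89.7 101.8]
side cruc [ 5.54736e+02 -9.73810e+01  3.30000e-02  4.20000e-02  6.03680e+01] 0.62 178 zmax 154.67277281368007
top start dark pts 321 z hi pct [ 66.5  98.7 101.4 102.1 102.8]
top now dark pts 147 z hi pct [63.9 86.  88.8 89.9 94.7]
top cruc [555.004 -95.003   0.     -0.     60.006] 0.9 261 zmax 140.04881737734212
```

View pics/in3.png

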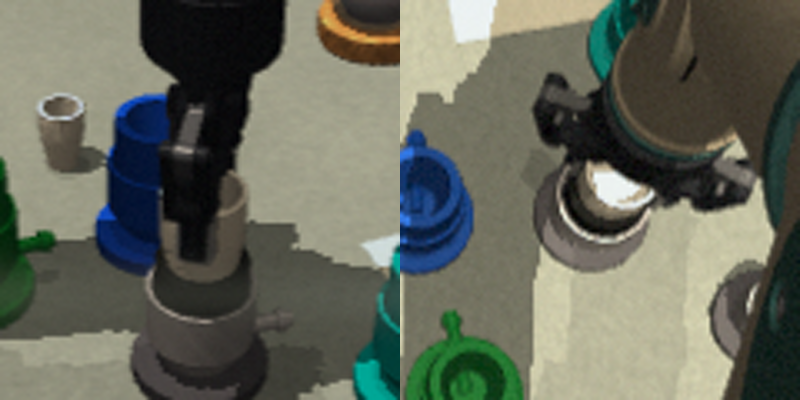

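>>> step_arm([
  [0, 0, 1],
  [0, 0, 2],
  [0, 0, 3],
  [0, 0, 3.5],
  [0, 0, 3.5],
  [0, 0, 3.5],
], yaw=[0, 0, 0, 0, 0, 0], gripper=[-1, -1, -1, -1, -1, -1])

```text
clock: 10.7
eef_pos: [557.2, -95.4, 127.9]
tool_rot: [3.141, 0.0, 1.161]
force: [1.8, -0.3, 4.6]
width: 47.8
```

```bash
python3 look.py in4;python3 meas.py
```

```text
t 10.7 pos [557.2 -95.4 127.9] rot [3.141 0.    1.161] F [ 1.8 -0.3  4.6] w 47.8
shift [-134.6 -549.1  127.4]
side start dark pts 585 z hi pct [ 64.3  91.3 100.2 100.6 101.4]
side now dark pts 340 z hi pct [ 63.9  80.2  85.   86.6 102.2]
side cruc [ 5.54186e+02 -9.83050e+01 -2.80000e-02  6.90000e-02  7.30640e+01] 0.88 165 zmax 149.24874206620694
top start dark pts 321 z hi pct [ 66.5  98.7 101.4 102.1 102.8]
top now dark pts 143 z hi pct [ 66.7  82.7  85.5  86.3 100.1]
top cruc [ 5.63304e+02 -1.01398e+02 -4.16000e-01  2.63000e-01  7.36430e+01] 2.93 251 zmax 137.63238675158289
```

Collar is down about 15.5–16 mm. I release gradually.

>>> step_arm([
  [0, 0, 0],
  [0, 0, 0],
  [0, 0, 0],
  [0, 0, 0],
  [0, 0, 0],
  [0, 0, 0],
  [0, 0, 0],
  [0, 0, 0],
], yaw=[0, 0, 0, 0, 0, 0, 0, 0], gripper=[0.1, 0.2, 0.3, 0.45, 0.6, 0.8, 1, 1])

```text
clock: 11.47
eef_pos: [556.8, -94.9, 127.7]
tool_rot: [-3.141, 0.0, 1.161]
force: [0.2, 1.0, -0.4]
width: 85.4
```

```bash
python3 look.py rel
```

```text
t 11.47 pos [556.8 -94.9 127.7] rot [-3.141  0.     1.161] F [ 0.2  1.  -0.4] w 85.4
shift [-134.8 -548.4  127.9]
```

View pics/rel.png

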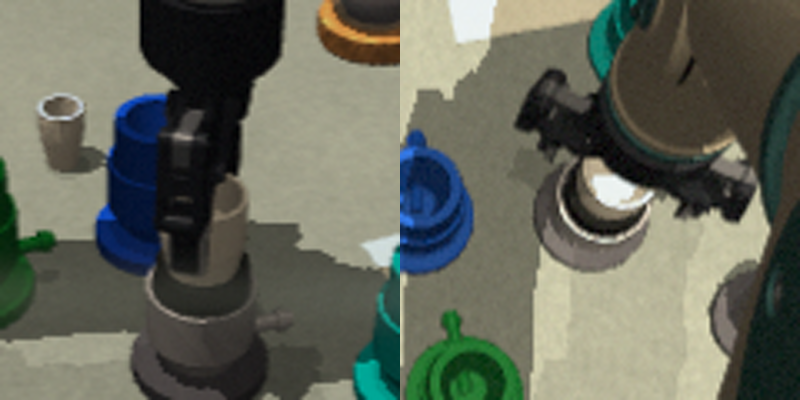

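Jaws are clear. I go straight up, then back towards +y to clear the view.

>>> step_arm([
  [0, 0, -5],
  [0, 0, -15],
  [0, 0, -35],
  [0, 0, -60],
  [0, 0, -90],
  [0, 0, -115],
  [0, 0, -125],
  [0, 0, -125],
], yaw=[0, 0, 0, 0, 0, 0, 0, 0], gripper=[1, 1, 1, 1, 1, 1, 1, 1])

```text
clock: 12.23
eef_pos: [558.6, -95.2, 256.2]
tool_rot: [3.135, -0.002, 1.161]
force: [0.2, 0.5, -0.5]
width: 85.4
```

>>> step_arm([
  [15, -8, 0],
  [40, -20, 0],
  [70, -35, 0],
  [100, -50, 0],
  [130, -65, 0],
  [160, -80, 0],
  [190, -95, 0],
  [210, -105, 0],
], yaw=[0, 0, 0, 0, 0, 0, 0, 0], gripper=[1, 1, 1, 1, 1, 1, 1, 1])

```text
clock: 12.9
eef_pos: [542.6, 143.5, 251.3]
tool_rot: [-3.139, -0.0, 1.165]
force: [0.2, 1.0, 0.1]
width: 85.3
```

```bash
python3 look.py fin
cat > meas2.py <<'E'
from h import *
for c in ("side","top"):
  P=np.load(c+"2.npz")["P"];f=np.load(c+"2.npz")["f"].astype(int)
  r=np.hypot(P[...,0]-555.3,P[...,1]+95.8)
  for tag,(Q,ff) in {"start":(np.load(c+".npz")["P"],np.load(c+".npz")["f"].astype(int)),"now":(P,f)}.items():
    rr=np.hypot(Q[...,0]-555.3,Q[...,1]+95.8)
    m=(rr<29)&(rr>23)&(ff.max(-1)<75)&(Q[...,2]>60)&(Q[...,2]<106);print(c,tag,m.sum(),np.round(np.percentile(Q[m][:,2],[50,80,90,95]),1))
  m=(r<40)&(P[...,2]>90)&(P[...,2]<150)&(f.min(-1)>70)
  q,e=fitc(P[m],57,[555,-95]);print("fit",np.round(q,3),round(e,2),m.sum())
  m=(r<40)&(P[...,2]>131)&(P[...,2]<142);p=P[m]
  print("rim top",rim(P,[555.3,-95.8],(131,142),25,21.5))
  A=np.c_[p[:,:2]-[555.3,-95.8],np.ones(len(p))];print("plane",np.round(np.linalg.lstsq(A,p[:,2],rcond=None)[0],3))
  print("small",rim(P,[499,128],(46,54),16.5,13)[:2])
E
python3 meas2.py
```

```text
t 12.9 pos [542.6 143.5 251.3] rot [-3.139 -0.     1.165] F [0.2 1.  0.1] w 85.3
shift [-346.2 -441.   252.7]
side start 462 [ 88.2  99.4 100.2 100.6]
side now 267 [79.2 83.8 84.6 85.9]
fit [ 5.57732e+02 -9.91500e+01 -7.80000e-02  9.30000e-02  5.67980e+01] 0.76 424
rim top (array([555.47281197, -97.11493076]), 155, array([20.40343011, 23.06397432, 26.19974386]), np.float64(133.73759780912667), np.float64(0.39272413922309446))
plane [-1.00000e-03 -4.00000e-03  1.33678e+02]
small (array([498.39084393, 126.22361404]), 51)
top start 227 [ 98.6 100.2 100.8 101.5]
top now 136 [82.6 84.4 85.2 86.5]
fit [554.992 -94.996  -0.      0.     57.007] 1.15 456
rim top (array([555.00239859, -94.49258813]), 123, array([21.28061798, 23.24936668, 25.06602029]), np.float64(134.32240336980328), np.float64(0.07954746774732922))
plane [-9.00000e-03  1.00000e-02  1.34275e+02]Traceback (most recent call last):
  File "meas2.py", line 13, in <module>
    print("small",rim(P,[499,128],(46,54),16.5,13)[:2])
                  ~~~^^^^^^^^^^^^^^^^^^^^^^^^^^^^^
  File "h.py", line 17, in rim
    return s.x,len(p),np.percentile(r,[2,50,98]),np.median(p[:,2]),np.sqrt(np.mean(s.fun**2))
                      ~~~~~~~~~~~~~^^^^^^^^^^^^^
    return _quantile_unchecked(
        a, q, axis, out, overwrite_input, method, keepdims, weights)
    return _ureduce(a,
                    func=_quantile_ureduce_func,
    ...<5 lines>...
                    overwrite_input=overwrite_input,
                    method=method)
    r = func(a, **kwargs)
    result = _quantile(arr,
                       quantiles=q,
    ...<2 lines>...
                       out=out,
                       weights=wgt)
    slices_having_nans = np.isnan(arr[-1, ...])
                                  ~~~^^^^^^^^^
IndexError: index -1 is out of bounds for axis 0 with size 0
```

View pics/fin.png

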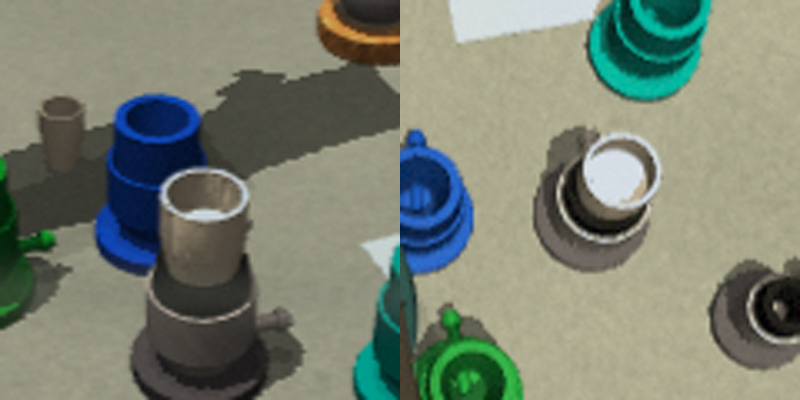

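>>> step_arm([
  [0, 0, 0],
  [0, 0, 0],
  [0, 0, 0],
], yaw=[0, 0, 0], gripper=[1, 1, 1])

```text
clock: 13.25
eef_pos: [544.1, 137.7, 252.2]
tool_rot: [-3.141, 0.002, 1.159]
force: [-0.6, -0.6, -0.6]
width: 85.5
```

```bash
python3 -c "
from cell import ctrl
print(ctrl.finish_job())"
```

```text
the job is handed in; nothing more can be done
None
```

The larger crucible now sits upright, foot down, in the wide black collar. The collar has gone down about 16 mm of its 32 mm, and the job was handed in at about 13 s. The gripper has let go and the arm is clear.

- **Collar depth:** the mouth measures about 84–85 mm above the bench, down from 100 mm. The crucible's rim at about 134 mm also fits a 16 mm push.
- **Upright:** the rim is level to about 0.01 rad in both cameras. A separate fit of the whole crucible from the side camera gave about 0.1 rad of tilt. I discounted it because that fit was poorly constrained; the picture shows the crucible upright.
- **Forces:** the largest readings at the end of any move were about 5 N sideways while entering, corrected on the way, and about 7 N downward during the grasp. While pushing, the downward force read about 3–6 N.
- **Small crucible:** the side camera puts it within about 1 mm of where it started. The top-camera check failed because the arm was blocking the view.
- **Camera disagreement:** the two cameras differed by about 3 mm in y throughout, so I worked from relative positions within each camera.

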